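Set the gated tape-length lever of a carton-tape machine to the green slot

ROBOT

A 7-joint arm with a two-finger parallel gripper is mounted at the origin on the work surface. World frame = base frame: x ahead of the robot, y to its left, z up, the work surface at z = 0. Lengths are in m, angles in rad, forces in N, time in s.
With the tool pointing down it reaches from about 0.35 to 0.9 m from the base axis. Payload 19.9 kg.
Tool frame: the origin (TCP) lies between the finger pads; the fingertips stand 19 mm ahead of it and the grasp point (between the pads) is the TCP; z points along the fingers, y is the line along which they close (so a half turn about z gives the same grasp; the last joint's range is limited). The gripper opens to 85 mm and grips with 20 to 120 N. Pads are 22 mm wide; open, the fingers measure 114 mm over their backs; the gripper's body (76 mm by 85 mm) begins 54 mm behind the grasp point. The pads swing forward as they close: fully open they stand 13 mm farther back than shut.
Start: joints at [-1.317, 0.417, -0.01, 1.614, 0.005, 1.111, -0.053], TCP at [0.182, 0.598, 0.217] pointing down, gripper open.
Joint ranges: [-2.81, 2.81], [-0.39, 2.02], [-1.27, 1.25], [0.06, 2.57], [-1.19, 4.33], [0.19, 2], [-2.82, 2.82]. Speed limits (rad/s): [1.89, 1.89, 2.39, 2.39, 3.01, 3.01, 3.01].

INTERFACE

Orientations are given as a 3x3 rotation matrix whose columns are the frame's x, y, z axes.
In Python, from rig import read_state, read_camera, camera_info, sign_off gives the robot as it stands. The module is installed in compiled form; this text tells all that it offers.
- The arm moves only by the tool servo_tool, never from a script. Its argument "steps" is a list of rows, each a list of 5 numbers: the shift along the tool's x, y, z normalised to -1 to 1, where 1 is 0.02 m, then the turn about the tool's z normalised to -1 to 1, where 1 is 360 degrees, then the closure, from -1 (fully open) to 1 (shut). In form: [[dx, dy, dz, roll, fingers], ...]. A call has 1 to 12 rows; each row shifts and turns the commanded pose from where the row before left it, along the tool's axes as they then stand; what a row does not reach is not made up. A row lasts 1/12 s, in which the tool goes at most 41.7 mm and 7.16 degrees, less where a joint would pass 70% of its speed; a pose out of reach is approached as far as the arm can. A call with a number of a shift or a turn outside -1 to 1 is refused whole. A call with a gripper value outside its range is refused whole. The fingers move at their own pace and stop on an object; "squeeze" is the grip in N (left out, the last holds). Time passes only in rows, so rows that do not move let the fingers close. It gives the time, the measured TCP pose, the force, the opening and the grip force at its end, in the units of the state.
- read_state(): the state, without advancing time (a new reading comes with each control period).
- read_camera(name): name is "scene" or "top" or "wrist"; returns the picture (480x640x3 uint8, red, green, blue); there is no depth.
- camera_info(name): a dict with "fx", "fy", "cx", "cy" (pixels), "R" (3x3) and "t" (3): a world point X has camera coordinates R X + t; the wrist camera has in their place "tool_from_camera" (4x4, takes a point from camera to tool coordinates, whose origin is the TCP and whose axes are the flange's). Camera axes: x right, y down, z forward; pixel columns grow to the right and rows downward; lengths in m; the calibration is good to about 2 mm. The wrist camera is an equidistant fisheye: a pixel r from the principal point sees the ray r / f radians off the axis. A picture is of the moment at which its call begins: read the wrist's pose just before it. camera_info takes no time and is no camera call.
- sign_off(): hands the job in; it is judged then, once.
The state is a dict: "t": time; "joint_positions": joint angles; "dq": joint speeds; "effort": joint torques, N m; "position": TCP position; "ee_rot": TCP orientation; "ft_force": force on the tool from outside, world axes, zero at the start; "wrist_torque": the same for the moment, N m; "finger_gap": opening from 0.0 (shut) to 1.0 (fully open); "grip_force": force on a finger pad.
Only numpy, scipy, OpenCV 4.12 (cv2) and the standard library are available. Lean on these libraries where they do the work, as an engineer would, in place of code of your own. Each camera call takes 0.05 s, during which the arm holds its last target. There are 200 camera calls.

TASK

Set the tape-length lever of the blue carton-tape machine to the green slot: push it gently through its gate with your fingertips, fully home into the slot marked with the green dot, without running it into any other coloured slot. Do not grip the knob, and leave the flask, small carton and tape roll where they stand. Finish with the hand clear.

Things in the scene. Friction and masses are not known exactly. Their poses are not given: they have to be found in the camera images.
- machine: Blue carton-tape machine, fixed, yawed up to 0.45 rad. Origin on the desk under the lever gate's centre; x points away from the robot at yaw 0, y to the left. Gate console 140 mm (x) by 150 mm (y), 100 mm high, its top a 6 mm aluminium gate plate. On its +y side (y 75 to 225 mm, x -130 to 130 mm) stands the tape unit, 113 mm high, with its reel (y 115 to 185 mm) up to 148 mm high.
- gate_centre (a point): Centre of the gate, on the plate's top. Opening (machine axes): three columns along x at y = -26, 0, +26 mm, each 14 mm wide, ending at x = +31 and -31 mm, joined only by a 15 mm wide cross channel along y at x = 0 (rounded corners). Two unmarked middle slots, four coloured corner slots. At the start the lever is somewhere along the middle column.
- knob (a point): Centre of the lever's black ball knob, 32 mm in diameter, 168 mm above the desk when upright, about 155 mm in a corner slot. Column to column it moves about 46 mm along machine y; from the cross channel to a slot's end about 46 mm along machine x. Takes about 2 to 3 N to move, stays where it is left, cannot be lifted out.
- shaft_in_gate (a point): Point on the axis of the lever's 10 mm steel shaft at the gate plate, 87 mm from the pivot. The lever tilts every way about a pivot 12 mm above the desk under the gate's centre; pivot to knob centre 156 mm. Shaft play in slots and channel: 2 to 2.5 mm each way. Fully home in a corner slot this point is at machine x = +26 or -26, y = +26 or -26 mm.
- mark_green: Green dot, a disc 20 mm in diameter and 3 mm thick on the gate plate, just beyond the end of one corner slot (at machine x = +46 or -46 mm, y = +26 or -26 mm); it names that slot. Which of the four corners it has varies. Origin at the centre of its underside, 100 mm above the desk. Fixed.
- mark_red: Red dot, a disc 20 mm in diameter and 3 mm thick on the gate plate, just beyond the end of one corner slot (at machine x = +46 or -46 mm, y = +26 or -26 mm); it names that slot. Which of the four corners it has varies. Origin at the centre of its underside, 100 mm above the desk. Fixed.
- mark_yellow: Yellow dot, a disc 20 mm in diameter and 3 mm thick on the gate plate, just beyond the end of one corner slot (at machine x = +46 or -46 mm, y = +26 or -26 mm); it names that slot. Which of the four corners it has varies. Origin at the centre of its underside, 100 mm above the desk. Fixed.
- mark_blue: Blue dot, a disc 20 mm in diameter and 3 mm thick on the gate plate, just beyond the end of one corner slot (at machine x = +46 or -46 mm, y = +26 or -26 mm); it names that slot. Which of the four corners it has varies. Origin at the centre of its underside, 100 mm above the desk. Fixed.
- flask: Loose aluminium flask, 66 mm in diameter, 180 mm high, standing 190 to 260 mm from the gate on the machine's -y side; origin at the centre of its underside. To be left alone.
- small_carton: Loose cardboard box 70 x 55 x 60 mm high; origin at the centre of its underside. To be left alone.
- tape_roll: Loose orange roll of tape lying flat, 84 mm in diameter, 48 mm high; origin at the centre of its underside. To be left alone.

How it is judged:
At the end, for the whole second after the job is handed in: The lever's shaft stands at the end of the green-marked slot, no more than about 4 mm short of its end wall (shaft axis within 24 mm of the green dot's centre); flask, small carton and tape roll within 20 mm of where they stood (horizontal distance between shaft_in_gate and mark_green below 0.024 m and distance of each of flask, small_carton, tape_roll from where it was at the start of the episode below 0.02 m); the robot touches nothing.
It fails at once if the lever was run into a wrong coloured slot (shaft more than 15 mm from the middle of the cross channel) (horizontal distance between shaft_in_gate and mark_red below 0.031 m or horizontal distance between shaft_in_gate and mark_yellow below 0.031 m or horizontal distance between shaft_in_gate and mark_blue below 0.031 m).
It fails at once if the lever was gripped or forced: more than 30 N from the fingers (contact force between the fingers and lever above 30 N).
It fails at once if a bystander was pushed, lifted or carried (distance of any of flask, small_carton, tape_roll from where it was at the start of the episode above 0.02 m).
It also fails if it takes over 61 s, if anything falls off the work surface, if the arm or the gripper's body presses on something with over 40 N, if the wrist force passes 120 N, or if a joint passes its speed limit or range.

## Working session

There is one attempt and no reset: what is moved stays moved. The work goes in short steps, Python scripts to look and compute and a tool call to move; the robot and the scene stay as the last step left them, time stands still between calls to the robot, and variables do not carry over. Pictures are saved under pics/ and viewed, at most 13 in all, crops included, and the job is handed in when it is done.

Besides the shell and the picture viewer there is one more tool, called in YAML: its name, and indented under it one key for each argument. servo_tool: Moves the arm, as the interface text tells. Its arguments: {"type":"object","properties":{"steps":{"type":"array"},"squeeze":{"type":"number"}},"required":["steps"]}

```bash
mkdir -p pics
python3 - <<'E'
from rig import *
import cv2
s=read_state();print({k:(v if not hasattr(v,'round') else v.round(3)) if not isinstance(v,list) else v for k,v in s.items()})
for n in ("top","scene"):
    im=read_camera(n);cv2.imwrite(f"pics/{n}0.png",im[:,:,::-1]);i=camera_info(n);print(n,i)
print(camera_info("wrist"))
E
```

```text
{'t': 0.0, 'joint_positions': array([-1.317,  0.418, -0.01 ,  1.614,  0.005,  1.111, -0.053]), 'dq': array([ 0.002,  0.   ,  0.001,  0.002, -0.   ,  0.001,  0.001]), 'effort': array([ 1.0000e-03, -8.6443e+01,  6.7900e-01, -4.3489e+01,  1.9000e-02,
        8.0000e-03, -0.0000e+00]), 'position': array([0.182, 0.598, 0.217]), 'ee_rot': array([[-0.957,  0.291, -0.   ],
       [ 0.291,  0.957, -0.001],
       [-0.   , -0.001, -1.   ]]), 'ft_force': array([-0.311,  0.001,  0.079]), 'wrist_torque': array([-0.06 ,  0.079,  0.006]), 'grip_force': 0.0, 'finger_gap': 1.0021211069827283}
top {'fx': 495.19002054673643, 'fy': 495.19002054673643, 'cx': 319.3023108112646, 'cy': 239.21896622390102, 'R': array([[-0.02248116, -0.99933142, -0.02883241],
       [-0.99704506,  0.02453005, -0.07279721],
       [ 0.0734558 ,  0.02711064, -0.99692992]]), 't': array([-6.62542188e-04,  5.71787845e-01,  7.32268659e-01])}
scene {'fx': 466.74164369151515, 'fy': 466.74164369151515, 'cx': 330.7901236405504, 'cy': 244.2674401279009, 'R': array([[ 0.16193048,  0.98650814, -0.02408749],
       [ 0.51026593, -0.10460072, -0.85363187],
       [-0.84463436,  0.12593799, -0.52031954]]), 't': array([-0.05980194, -0.1630758 ,  1.23423025])}
{'fx': 371.64829954431775, 'fy': 371.64829954431775, 'cx': 319.8393999835193, 'cy': 239.95781100304333, 'tool_from_camera': array([[-1.04643774e-03, -9.48813201e-01, -3.15836056e-01,
         8.05753662e-02],
       [ 9.99999083e-01, -1.26420449e-03,  4.84609406e-04,
        -7.09311118e-04],
       [-8.59085161e-04, -3.15835260e-01,  9.48813654e-01,
        -1.57156725e-01],
       [ 0.00000000e+00,  0.00000000e+00,  0.00000000e+00,
         1.00000000e+00]])}
```

View pics/top0.png

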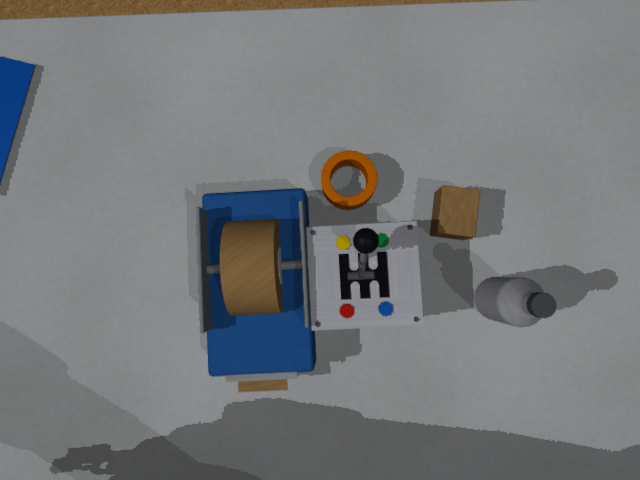

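View pics/scene0.png

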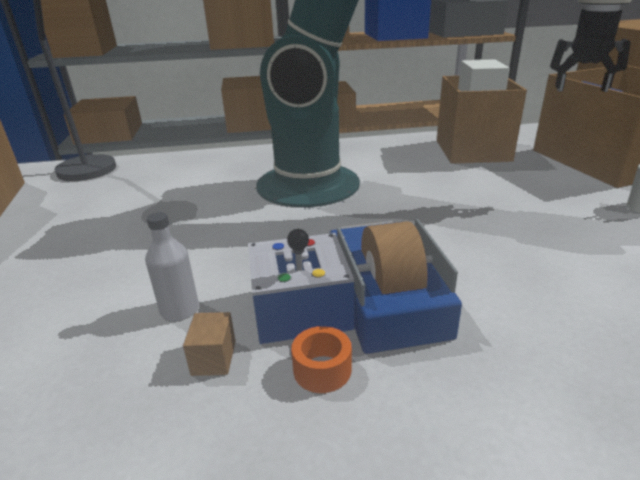

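The top view shows the gate with yellow (343,242), green (382,240), red (347,311) and blue (386,309), and the knob at (366,241). In the scene view the knob is at (298,240). Green is the far-right corner (+x, −y).

```bash
cat > h.py <<'E'
import numpy as np, cv2
from rig import *
def ray(n,uv):
    i=camera_info(n);R=np.array(i["R"]);t=np.array(i["t"])
    d=R.T@np.array([(uv[0]-i["cx"])/i["fx"],(uv[1]-i["cy"])/i["fy"],1]);return -R.T@t,d/np.linalg.norm(d)
def plane(n,uv,z):
    o,d=ray(n,uv);return o+d*(z-o[2])/d[2]
def tri(p,q):
    A=np.zeros((3,3));b=np.zeros(3);L=[ray("top",p),ray("scene",q)]
    for o,d in L:
        M=np.eye(3)-np.outer(d,d);A+=M;b+=M@o
    X=np.linalg.solve(A,b);return X,max(np.linalg.norm(np.cross(X-o,d)) for o,d in L)
H=dict(green=((45,85),),yellow=((22,34),),red=((0,6),(174,180)),blue=((105,125),))
def blobs(im,box,hs,smin=120,vmin=50):
    x0,y0,x1,y1=box;hsv=cv2.cvtColor(im,cv2.COLOR_RGB2HSV)[y0:y1,x0:x1]
    m=sum(cv2.inRange(hsv,(a,smin,vmin),(b,255,255)) for a,b in hs)
    k,_,st,c=cv2.connectedComponentsWithStats(m)
    return sorted([(int(st[j,4]),*(c[j]+[x0,y0]).round(1)) for j in range(1,k)],reverse=True)[:2]
def dark(im,box,v=45):
    x0,y0,x1,y1=box;m=(im[y0:y1,x0:x1].max(2)<v).astype(np.uint8)
    k,_,st,c=cv2.connectedComponentsWithStats(m)
    return [(*st[j].tolist(),*(c[j]+[x0,y0]).round(1)) for j in range(1,k) if st[j,4]>20]
E
python3 - <<'E'
from h import *
T=cv2.imread("pics/top0.png")[:,:,::-1].copy();S=cv2.imread("pics/scene0.png")[:,:,::-1].copy()
P={}
for c in H:
    a=blobs(T,(328,228,400,322),H[c]);b=blobs(S,(262,232,335,285),H[c]);print(c,a,b)
    if a and b: print(tri(a[0][1:],b[0][1:]),plane("top",a[0][1:],.103),plane("scene",b[0][1:],.103))
print(dark(T,(328,220,400,322)),dark(S,(262,220,335,285)))
a=cv2.resize(T[220:325,310:420],None,fx=5,fy=5,interpolation=cv2.INTER_CUBIC)[:, :400*1]
a=cv2.resize(T[222:322,325:400],(450,600),interpolation=cv2.INTER_CUBIC);b=cv2.resize(S[222:292,250:308+2],(350,600*350//515 if 0 else 408),interpolation=cv2.INTER_CUBIC)
o=np.zeros((600,800,3),np.uint8);o[:,:450]=a;o[:408,450:]=b;cv2.imwrite("pics/crop0.png",o[:,:,::-1])
E
```

```text
green [(110, np.float64(382.4), np.float64(239.9))] [(3, np.float64(287.3), np.float64(276.3)), (3, np.float64(284.7), np.float64(276.3))]
(array([ 0.56293091, -0.09822595,  0.10182006]), np.float64(0.003375305118643285)) [ 0.5625437  -0.10148394  0.103     ] [ 0.56539215 -0.09495053  0.103     ]
yellow [(159, np.float64(342.6), np.float64(242.0))] [(65, np.float64(318.1), np.float64(272.4))]
(array([ 0.56113421, -0.04809221,  0.10073522]), np.float64(0.00027424324112275183)) [ 0.5610156 -0.0477751  0.103    ] [ 0.56434148 -0.04873196  0.103     ]
red [(158, np.float64(346.6), np.float64(310.3))] [(25, np.float64(310.4), np.float64(242.0))]
(array([ 0.46923178, -0.04966654,  0.09994984]), np.float64(0.0011626144521962533)) [ 0.46930827 -0.05074763  0.103     ] [ 0.47448701 -0.04901202  0.103     ]
blue [(162, np.float64(385.5), np.float64(308.3))] [(42, np.float64(277.9), np.float64(245.9))]
(array([ 0.47068356, -0.10294608,  0.09977254]), np.float64(8.55905059010463e-05)) [ 0.47089521 -0.10270282  0.103     ] [ 0.47604476 -0.10294695  0.103     ]
[(25, 8, 26, 26, 499, np.float64(365.6), np.float64(240.5)), (11, 32, 50, 47, 1136, np.float64(364.3), np.float64(276.7))] []
```

View pics/crop0.png

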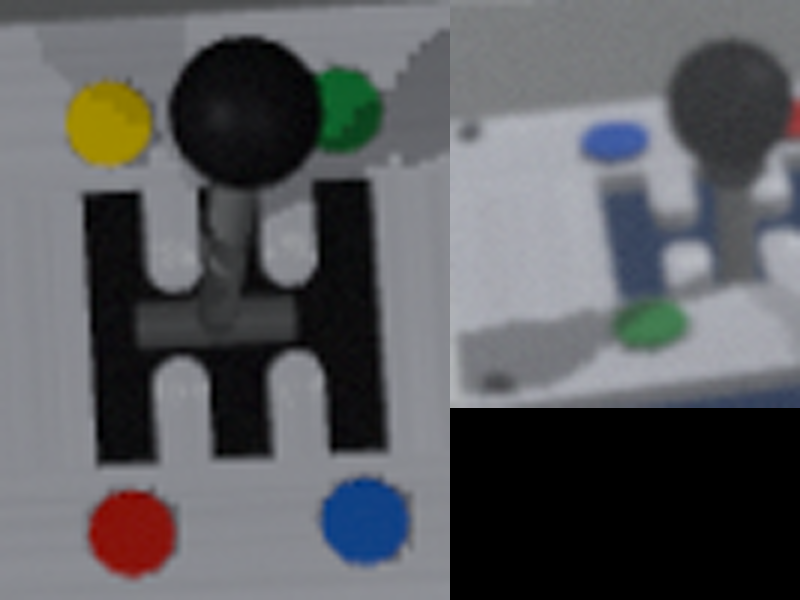

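The crop shows the lever leaning toward +x in the middle column, with yellow far left, green far right, red near left and blue near right. The knob partly hides green. Next I'll compute the machine frame and the knob position.

```bash
cat >> h.py <<'E'
Y,Rd,B=np.array([.5610,-.0478]),np.array([.4693,-.0507]),np.array([.4709,-.1027])
C=(Y+B)/2; v=(Y-Rd)/np.linalg.norm(Y-Rd)+np.array([[0,1],[-1,0]])@(Rd-B)/np.linalg.norm(Rd-B)
yaw=np.arctan2(v[1],v[0]); XM=np.array([np.cos(yaw),np.sin(yaw)]);YM=np.array([-XM[1],XM[0]])
def knob(n,uv):
    o,d=ray(n,uv);p=np.array([*C,.012]);w=o-p;b=w@d;k=b-0;disc=b*b-(w@w-.156**2)
    X=o+d*(-b-np.sqrt(max(disc,0)));return X,mach(X)
def mach(X): return np.array([(X[:2]-C)@XM,(X[:2]-C)@YM])
def report(X): # knob -> shaft at gate
    m=mach(X);return m*(.088/(X[2]-.012))
E
python3 - <<'E'
from h import *
S=cv2.imread("pics/scene0.png")[:,:,::-1]
print(C,yaw)
g=cv2.medianBlur(cv2.cvtColor(S,cv2.COLOR_RGB2GRAY),3)[225:256,280:318]
c=dark(S,(284,226,314,252),75);print(c)
X,m=knob("top",(365.6,240.5));print("knob",X,m,report(X))
print(tri((365.6,240.5),(297.7,239.5)))
for q in [(297.7,239.5)]: print(knob("scene",q))
E
```

```text
[ 0.51595 -0.07525] 0.031186926532886045
[(4, 3, 20, 23, 346, np.float64(297.6), np.float64(239.8))]
knob [ 0.55821725 -0.07492968  0.1621645 ] [ 0.04225669 -0.00099781] [ 0.02476343 -0.00058474]
(array([ 0.5583599 , -0.07517277,  0.15995458]), np.float64(9.691522889476412e-05))
(array([ 0.56080348, -0.07543157,  0.16141263]), array([ 0.044826  , -0.00158009]))
```

servo_tool:
  steps:
    - [0, 0, 0, -0.0173, 1]
    - [0, 0, 0, -0.0173, 1]
    - [0, 0, 0, -0.0173, 1]
    - [-0.5, -0.85, 0, 0, 1]
    - [-0.55, -0.95, 0, 0, 1]
    - [-0.55, -0.95, 0, 0, 1]
    - [-0.55, -0.95, 0, 0, 1]
    - [-0.55, -0.95, 0, 0, 1]
    - [-0.55, -0.95, 0, 0, 1]
    - [-0.55, -0.95, 0, 0, 1]
    - [-0.55, -0.95, 0, 0, 1]
    - [-0.55, -0.95, 0, 0, 1]

```text
t: 1.1
position: [0.2852, 0.4311, 0.2173]
ee_rot: [[-1.0, -0.031, -0.0], [-0.031, 1.0, -0.0], [0.0, -0.0, -1.0]]
ft_force: [-0.6, 0.1, 0.2]
finger_gap: 0.003
grip_force: 0.0
```

servo_tool:
  steps:
    - [-0.55, -0.95, 0, 0, 1]
    - [-0.55, -0.95, 0, 0, 1]
    - [-0.55, -0.95, 0, 0, 1]
    - [-0.55, -0.95, 0, 0, 1]
    - [-0.55, -0.95, 0, 0, 1]
    - [-0.55, -0.95, 0, 0, 1]
    - [-0.55, -0.95, 0, 0, 1]
    - [-0.55, -0.95, 0, 0, 1]
    - [-0.55, -0.95, 0, 0, 1]
    - [-0.55, -0.95, 0, 0, 1]
    - [-0.55, -0.95, 0, 0, 1]
    - [-0.55, -0.95, 0, 0, 1]

```text
t: 2.1
position: [0.4242, 0.2073, 0.2174]
ee_rot: [[-1.0, -0.031, -0.0], [-0.031, 1.0, -0.0], [0.0, -0.0, -1.0]]
ft_force: [-0.0, 0.4, -0.4]
finger_gap: 0.003
grip_force: 0.0
```

servo_tool:
  steps:
    - [-0.56, -0.95, 0, 0, 1]
    - [-0.56, -0.95, 0, 0, 1]
    - [-0.56, -0.95, 0, 0, 1]
    - [-0.56, -0.95, 0, 0, 1]
    - [-0.56, -0.95, 0, 0, 1]
    - [-0.56, -0.95, 0, 0, 1]
    - [-0.56, -0.95, 0, 0, 1]
    - [-0.56, -0.95, 0, 0, 1]
    - [-0.56, -0.95, 0, 0, 1]
    - [-0.56, -0.95, 0, 0, 1]
    - [-0.56, -0.95, 0, 0, 1]
    - [-0.56, -0.95, 0, 0, 1]

```text
t: 3.1
position: [0.5656, -0.0162, 0.2173]
ee_rot: [[-1.0, -0.031, -0.001], [-0.031, 1.0, -0.0], [0.001, -0.0, -1.0]]
ft_force: [0.4, 0.2, 0.7]
finger_gap: -0.001
grip_force: 0.0
```

servo_tool:
  steps:
    - [-0.56, -0.9, 0, 0, 1]
    - [-0.56, -0.9, 0, 0, 1]
    - [-0.5, -0.8, 0, 0, 1]
    - [0, 0, 0, 0, 1]
    - [0, 0, 0, 0, 1]

```text
t: 3.52
position: [0.5993, -0.0671, 0.2169]
ee_rot: [[-1.0, -0.03, -0.001], [-0.03, 1.0, -0.0], [0.001, -0.0, -1.0]]
ft_force: [-0.9, -0.2, -0.3]
finger_gap: -0.002
grip_force: 0.0
```

```bash
cat >> h.py <<'E'
def wproj(X,s):
    i=camera_info("wrist");M=np.array(i["tool_from_camera"])
    p=np.array(s["ee_rot"]).T@(np.array(X)-s["position"]);q=M[:3,:3].T@(p-M[:3,3])
    th=np.arctan2(np.hypot(q[0],q[1]),q[2]);r=th*i["fx"]/np.hypot(q[0],q[1]);return np.array([i["cx"]+r*q[0],i["cy"]+r*q[1]])
def wray(uv,s):
    i=camera_info("wrist");M=np.array(i["tool_from_camera"]);e=np.array([uv[0]-i["cx"],uv[1]-i["cy"]]);r=np.hypot(*e)
    th=r/i["fx"];d=np.array([*(e/r*np.sin(th)),np.cos(th)]);R=np.array(s["ee_rot"])
    return R@M[:3,3]+s["position"],R@M[:3,:3]@d
E
python3 - <<'E'
from h import *
s=read_state();im=read_camera("wrist");cv2.imwrite("pics/w1.png",im[:,:,::-1])
print(s["position"],mach(s["position"]))
for n,h in H.items():
    for b in blobs(im,(150,100,500,420),h)[:1]:
        o,d=wray(b[1:],s);X=o+d*(.103-o[2])/d[2];print(n,b,X,mach(X))
E
```

```text
[ 0.59927376 -0.06706633  0.2169457 ] [0.08353842 0.0055815 ]
green (400, np.float64(277.0), np.float64(176.5)) [ 0.56028771 -0.10058299  0.103     ] [ 0.04352622 -0.02670321]
yellow (532, np.float64(348.8), np.float64(176.7)) [ 0.55902713 -0.04769215  0.103     ] [0.04391549 0.02620122]
red (1, np.float64(344.0), np.float64(307.0)) [ 0.66661018 -0.04587873  0.103     ] [0.15150277 0.02465912]
blue (5493, np.float64(444.1), np.float64(226.6)) [0.5947407  0.03015967 0.103     ] [0.08203925 0.10290157]
```

View pics/w1.png

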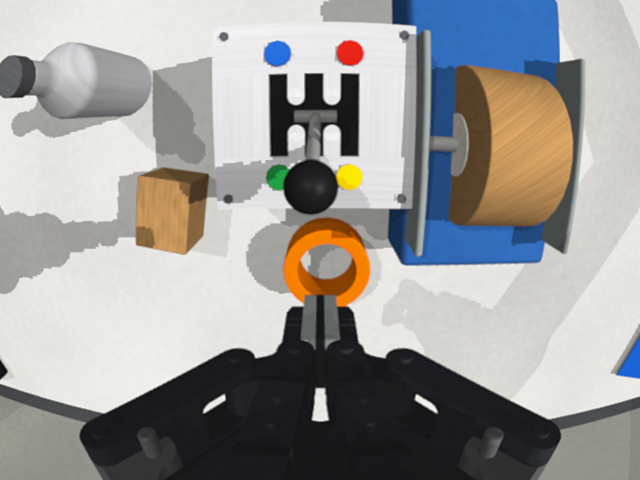

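The wrist view shows the knob at (311,187), green at (277,177), blue at (277,53) and the closed fingertips at (321,315) on the far (+x) side of the knob. I'll go down beside the knob and start the gentle −x push.

servo_tool:
  steps:
    - [0, -0.15, 0.5, 0, 1]
    - [0, -0.15, 0.5, 0, 1]
    - [0, 0, 0.5, 0, 1]
    - [0, 0, 0.5, 0, 1]
    - [0, 0, 0.5, 0, 1]
    - [0, 0, 0, 0, 1]

```text
t: 4.07
position: [0.5984, -0.0718, 0.165]
ee_rot: [[-0.999, -0.032, -0.003], [-0.032, 1.0, 0.0], [0.003, 0.0, -1.0]]
ft_force: [-0.2, -0.8, -0.3]
finger_gap: -0.002
grip_force: 0.0
```

servo_tool:
  steps:
    - [0.2, 0, 0, 0, 1]
    - [0.2, 0, 0, 0, 1]
    - [0.2, 0, 0, 0, 1]
    - [0.2, 0, 0, 0, 1]
    - [0.2, 0, 0, 0, 1]
    - [0.2, 0, 0, 0, 1]
    - [0, 0, 0, 0, 1]

```text
t: 4.65
position: [0.5749, -0.0731, 0.1678]
ee_rot: [[-1.0, -0.031, 0.0], [-0.031, 1.0, 0.0], [-0.0, 0.0, -1.0]]
ft_force: [0.8, -0.6, -0.0]
finger_gap: 0.0
grip_force: 0.0
```

servo_tool:
  steps:
    - [0.2, 0, 0, 0, 1]
    - [0.2, 0, 0, 0, 1]
    - [0.2, 0, 0, 0, 1]
    - [0.2, 0, 0, 0, 1]
    - [0.2, 0, 0, 0, 1]
    - [0, 0, 0, 0, 1]

```text
t: 5.15
position: [0.5549, -0.0737, 0.1676]
ee_rot: [[-1.0, -0.031, -0.0], [-0.031, 1.0, 0.0], [0.0, 0.0, -1.0]]
ft_force: [-0.1, -0.3, 0.4]
finger_gap: 0.002
grip_force: 0.0
```

```bash
cat >> h.py <<'E'
def look(name=None):
    s=read_state();im=read_camera("top");w=read_camera("wrist")
    print("t",s["t"],"tcp",np.round(s["position"],4),"mach",mach(s["position"]).round(4),"F",np.round(s["ft_force"],1))
    if name:cv2.imwrite(f"pics/{name}t.png",im[:,:,::-1]);cv2.imwrite(f"pics/{name}w.png",w[:,:,::-1])
    return s,im,w
E
python3 - <<'E'
from h import *
s,im,w=look("p1")
a=cv2.resize(im[210:330,310:420],(550,600),interpolation=cv2.INTER_CUBIC)
b=w[20:320,200:450]
o=np.zeros((600,800,3),np.uint8);o[:,:550]=a;o[:300,550:]=b;cv2.imwrite("pics/p1.png",o[:,:,::-1])
E
```

```text
t 5.15 tcp [ 0.5549 -0.0737  0.1676] mach [0.039  0.0003] F [-0.1 -0.3  0.4]
```

View pics/p1.png

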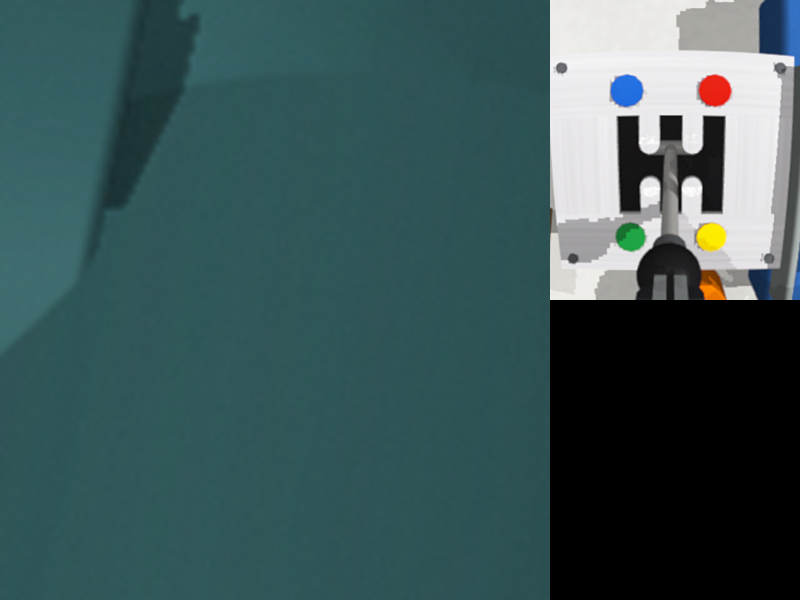

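Run:
```python
from h import *
s=read_state()
for a in (0,.005,.01,.015,.02,.025,.03,.035,.04,.044):
    z=.012+np.sqrt(.156**2-a*a);X=[*(C+a*XM),z];t=[*(C+(a+.016)*XM),z];print(a,wproj(X,s).round(1))
R=s["ee_rot"];p=s["position"]
for q in [(0,0,.019),(.011,0,.019),(.011,0,0),(.011,0,-.02),(-.011,0,.019)]: print(q,wproj(p+R@np.array(q),s).round(1))
w=cv2.imread("pics/p1w.png");cv2.imwrite("pics/p1wc.png",cv2.resize(w[200:400,230:430],(600,600),interpolation=cv2.INTER_CUBIC))
```

```text
0 [320.6 215.8]
0.005 [320.6 226.8]
0.01 [320.6 237.4]
0.015 [320.6 247.7]
0.02 [320.6 257.6]
0.025 [320.6 267.1]
0.03 [320.6 276.2]
0.035 [320.6 284.8]
0.04 [320.6 293. ]
0.044 [320.6 299.2]
(0, 0, 0.019) [321.4 280.3]
(0.011, 0, 0.019) [321.4 260.7]
(0.011, 0, 0) [321.6 275.8]
(0.011, 0, -0.02) [321.8 295.4]
(-0.011, 0, 0.019) [321.4 299. ]
```

View pics/p1wc.png

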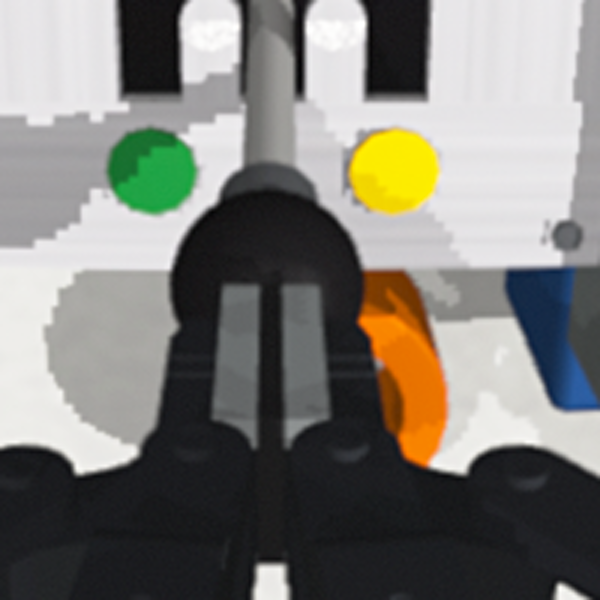

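The crop shows the knob unmoved at about (319,293) in full-image pixels, with the fingertips at (321,295) drawn over it. So the tips are above the ball, not beside it. I'll check their real height in the scene view.

Run:
```python
from h import *
s=read_state();S=read_camera("scene");i=camera_info("scene");R=np.array(i["R"]);t=np.array(i["t"])
def pj(X):
    c=R@X+t;return np.array([i["cx"]+i["fx"]*c[0]/c[2],i["cy"]+i["fy"]*c[1]/c[2]])
p=s["position"];M=s["ee_rot"]
for z in (-.03,-.02,-.01,0,.019): print(z,pj(p+M@np.array([0,0,z])).round(1))
print(knob("scene",(297.6,239.8)))
cv2.imwrite("pics/s2.png",cv2.resize(S[150:300,220:380],(640,600),interpolation=cv2.INTER_CUBIC)[:,:,::-1])
```

```text
-0.03 [297.1 215.3]
-0.02 [297.5 221.5]
-0.01 [297.9 227.7]
0 [298.4 233.8]
0.019 [299.1 245.1]
(array([ 0.56133773, -0.07563974,  0.1612508 ]), array([ 0.04535351, -0.00180483]))
```

View pics/s2.png

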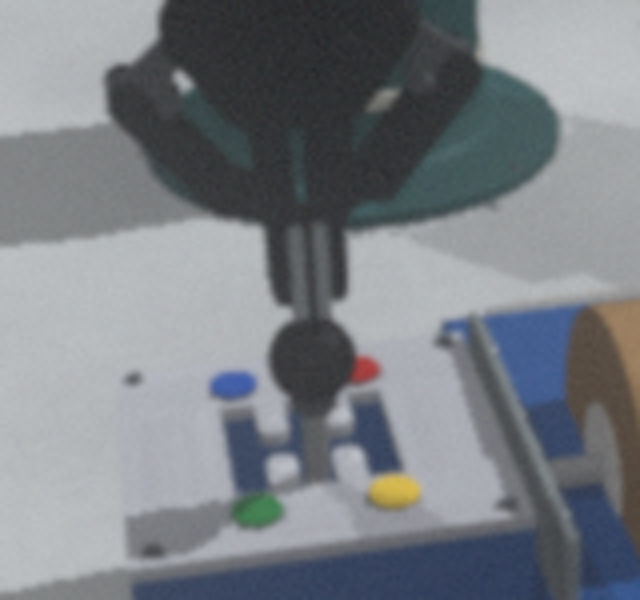

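Run:
```python
from h import *
s=read_state()
for pw,ps in (((321,295),(297.5,229)),((321,295),(297.5,226))):
    A=np.zeros((3,3));b=np.zeros(3)
    for o,d in (wray(pw,s),ray("scene",ps)):
        M=np.eye(3)-np.outer(d,d);A+=M;b+=M@o
    X=np.linalg.solve(A,b);print(X,s["ee_rot"].T@(X-s["position"]))
```

```text
[ 0.55168595 -0.07399683  0.17343579] [ 0.00402215 -0.00033372 -0.00583154]
[ 0.54976603 -0.07381894  0.17725163] [ 5.93468190e-03 -9.57592349e-05 -9.64782543e-03]
```

The tips are about 11 mm behind the reported TCP, not 19 mm ahead of it, so they passed just over the ball. I'll back out, go lower and push again.

servo_tool:
  steps:
    - [0, 0, -0.5, 0, 1]
    - [-0.4, 0, -0.1, 0, 1]
    - [-0.4, 0, 0, 0, 1]
    - [-0.4, 0, 0, 0, 1]
    - [-0.4, 0, 0, 0, 1]
    - [-0.4, 0, 0, 0, 1]
    - [-0.4, -0.05, 0, 0, 1]
    - [0, 0, 0, 0, 1]

```text
t: 5.97
position: [0.6049, -0.0731, 0.1791]
ee_rot: [[-1.0, -0.032, -0.0], [-0.032, 1.0, -0.0], [0.0, -0.0, -1.0]]
ft_force: [-0.6, 0.1, -0.5]
finger_gap: 0.003
grip_force: 0.0
```

servo_tool:
  steps:
    - [0, 0, 0.5, 0, 1]
    - [0, 0, 0.5, 0, 1]
    - [0, 0, 0.4, 0, 1]
    - [0, 0, 0.4, 0, 1]
    - [0, 0, 0, 0, 1]
    - [0, 0, 0, 0, 1]

```text
t: 6.47
position: [0.6032, -0.0731, 0.143]
ee_rot: [[-1.0, -0.031, -0.001], [-0.031, 1.0, -0.0], [0.001, -0.0, -1.0]]
ft_force: [-0.6, 1.0, 0.6]
finger_gap: 0.001
grip_force: 0.0
```

servo_tool:
  steps:
    - [0.2, 0, 0, 0, 1]
    - [0.2, 0, 0, 0, 1]
    - [0.2, 0, 0, 0, 1]
    - [0.2, 0, 0, 0, 1]
    - [0.2, 0, 0, 0, 1]
    - [0.2, 0, 0, 0, 1]
    - [0, 0, 0, 0, 1]

```text
t: 7.05
position: [0.5794, -0.0739, 0.144]
ee_rot: [[-1.0, -0.031, 0.001], [-0.031, 1.0, 0.0], [-0.001, -0.0, -1.0]]
ft_force: [1.9, -0.1, 1.3]
finger_gap: 0.002
grip_force: 0.9
```

```bash
cat >> h.py <<'E'
def wk(s,w,box=(200,120,440,330)):
    # lever shaft & knob: print wrist dark circle
    g=cv2.medianBlur(cv2.cvtColor(w,cv2.COLOR_RGB2GRAY),3)
    x0,y0,x1,y1=box
    c=cv2.HoughCircles(g[y0:y1,x0:x1],cv2.HOUGH_GRADIENT,1,100,param1=120,param2=12,minRadius=22,maxRadius=45)
    if c is None: return print("no circle")
    u,v,r=c[0,0]+[x0,y0,0]
    o,d=wray((u,v),s);p=np.array([*C,.012]);q=o-p;b=q@d;D=b*b-(q@q-.156**2)
    X=o+d*(-b-np.sqrt(max(D,0)));print("circle",u,v,r,"knob",X.round(4),"mach",mach(X).round(4),"shaft",report(X).round(4))
E
python3 - <<'E'
from h import *
s,im,w=look("p2");wk(s,w)
w1=cv2.imread("pics/p1w.png")[:,:,::-1].copy();s["position"]=np.array([.5549,-.0737,.1676]);wk(s,w1)
E
```

```text
t 7.05 tcp [ 0.5794 -0.0739  0.144 ] mach [ 0.0634 -0.0006] F [ 1.9 -0.1  1.3]
circle 320.5 261.5 40.0 knob [ 0.5535 -0.0752  0.1634] mach [ 0.0375 -0.0012] shaft [ 0.0218 -0.0007]
circle 316.5 296.5 34.400001525878906 knob [ 0.5574 -0.0761  0.1624] mach [ 0.0414 -0.0021] shaft [ 0.0242 -0.0012]
```

Contact made and the knob is moving (machine x now 37.5 mm). I'll continue.

servo_tool:
  steps:
    - [0.2, 0, 0, 0, 1]
    - [0.2, 0, 0, 0, 1]
    - [0.2, 0, 0, 0, 1]
    - [0.2, 0, 0, 0, 1]
    - [0.2, 0, 0, 0, 1]
    - [0.2, 0, 0, 0, 1]
    - [0.2, 0, 0, 0, 1]
    - [0, 0, 0, 0, 1]

```text
t: 7.82
position: [0.5508, -0.0748, 0.1435]
ee_rot: [[-1.0, -0.031, -0.0], [-0.031, 1.0, 0.0], [0.0, 0.0, -1.0]]
ft_force: [2.1, 0.0, 1.2]
finger_gap: 0.001
grip_force: 0.7
```

```bash
cat >> h.py <<'E'
def wm(s,w):
    for n,h in H.items():
        for b in blobs(w,(180,20,460,330),h)[:1]:
            if b[0]<100: continue
            if n=="blue":
                b=[q for q in blobs(w,(180,20,410,330),h) if q[0]<1500][:1]
                if not b: continue
                b=b[0]
            o,d=wray(b[1:],s);X=o+d*(.103-o[2])/d[2];print(n,b[0],np.round(b[1:],1),mach(X).round(4))
E
python3 - <<'E'
from h import *
s,im,w=look("p3");wk(s,w);wm(s,w)
E
```

```text
t 7.8167 tcp [ 0.5508 -0.0748  0.1435] mach [ 0.0348 -0.0007] F [2.1 0.  1.2]
circle 320.5 265.5 41.099998474121094 knob [ 0.5247 -0.0762  0.1678] mach [ 0.0087 -0.0012] shaft [ 0.0049 -0.0007]
green 517 [274.  278.9] [ 0.0438 -0.0283]
yellow 620 [369.2 278.7] [0.0438 0.0275]
red 1008 [371.6 117. ] [-0.0482  0.0259]
blue 1006 [273.  116.8] [-0.0483 -0.0259]
```

servo_tool:
  steps:
    - [0.16, 0, 0, 0, 1]
    - [0.16, 0, 0, 0, 1]
    - [0.16, 0, 0, 0, 1]
    - [0, 0, 0, 0, 1]
    - [0, 0, 0, 0, 1]

```text
t: 8.33
position: [0.5418, -0.075, 0.1435]
ee_rot: [[-1.0, -0.031, -0.0], [-0.031, 1.0, -0.0], [0.0, -0.0, -1.0]]
ft_force: [1.4, -0.4, 0.6]
finger_gap: -0.002
grip_force: 0.5
```

Run:
```python
from h import *
s,im,w=look("p4");wk(s,w)
cv2.imwrite("pics/p4c.png",cv2.resize(w[90:330,200:440],(600,600),interpolation=cv2.INTER_CUBIC)[:,:,::-1])
```

```text
t 8.3333 tcp [ 0.5418 -0.075   0.1435] mach [ 0.0258 -0.0006] F [ 1.4 -0.4  0.6]
circle 320.5 265.5 41.099998474121094 knob [ 0.5156 -0.0764  0.168 ] mach [-0.0004 -0.0011] shaft [-0.0002 -0.0006]
```

View pics/p4c.png

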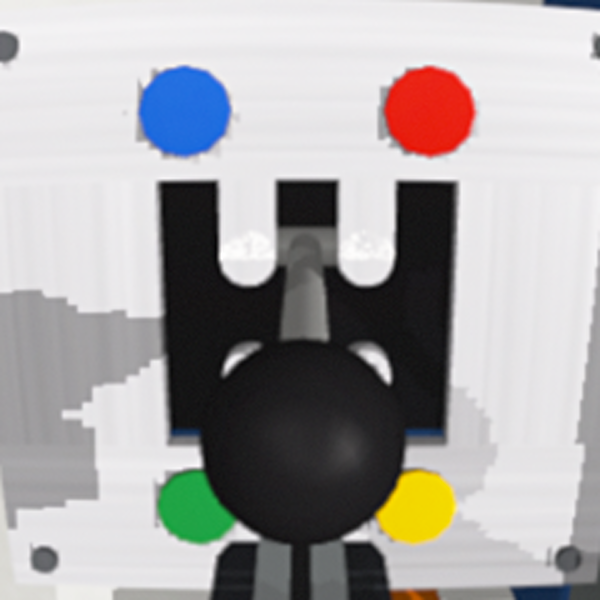

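The crop shows the shaft in the cross channel between the tooth tips (285 and 342 in crop rows), with the knob upright. I'll back off, raise, turn 90° and go round to the +y side.

servo_tool:
  steps:
    - [-0.5, 0, 0, 0, 1]
    - [-0.5, 0, 0, 0, 1]
    - [0, 0, -0.8, 0, 1]
    - [0, 0, -0.8, 0, 1]
    - [0, 0, -0.8, 0, 1]
    - [0, 0, 0, 0, 1]

```text
t: 8.93
position: [0.5642, -0.0746, 0.1942]
ee_rot: [[-1.0, -0.031, 0.004], [-0.031, 1.0, -0.0], [-0.003, -0.0, -1.0]]
ft_force: [0.7, 1.1, 0.4]
finger_gap: -0.002
grip_force: 0.0
```

servo_tool:
  steps:
    - [0, 0, 0, -0.019, 1]
    - [0, 0, 0, -0.019, 1]
    - [0, 0, 0, -0.019, 1]
    - [0, 0, 0, -0.019, 1]
    - [0, 0, 0, -0.019, 1]
    - [0, 0, 0, -0.019, 1]
    - [0, 0, 0, -0.019, 1]
    - [0, 0, 0, -0.019, 1]
    - [0, 0, 0, -0.019, 1]
    - [0, 0, 0, -0.019, 1]
    - [0, 0, 0, -0.019, 1]
    - [0, 0, 0, -0.019, 1]

```text
t: 9.93
position: [0.5601, -0.0736, 0.185]
ee_rot: [[-0.304, -0.952, -0.016], [-0.953, 0.304, 0.0], [0.005, 0.015, -1.0]]
ft_force: [0.7, 0.2, -0.3]
finger_gap: 0.002
grip_force: 0.0
```

servo_tool:
  steps:
    - [0, 0, 0, -0.019, 1]
    - [0, 0, 0, -0.003, 1]
    - [0, 0, 0, 0, 1]

```text
t: 10.18
position: [0.5586, -0.0746, 0.1821]
ee_rot: [[-0.239, -0.971, -0.023], [-0.971, 0.239, 0.001], [0.005, 0.023, -1.0]]
ft_force: [-0.1, -0.0, -0.2]
finger_gap: -0.001
grip_force: 0.0
```

Run:
```python
from h import *
s=read_state();print(s["t"],s["position"].round(4),mach(s["position"]),s["joint_positions"].round(2),s["ee_rot"].round(3),"turn err deg",np.degrees(np.arctan2(s["ee_rot"][1,0],s["ee_rot"][0,0])-(yaw-np.pi/2)))
```

```text
10.1833 [ 0.5586 -0.0746  0.1821] [ 0.04267467 -0.00067318] [ 0.43  0.39 -0.44  1.78  0.19  1.04  2.82] [[-0.239 -0.971 -0.023]
 [-0.971  0.239  0.001]
 [ 0.005  0.023 -1.   ]] turn err deg -15.595062196963037
```

Joint 7 has reached its range limit, so I'll turn the other way (tool x toward +y).

servo_tool:
  steps:
    - [0, 0, -0.5, 0.019, 1]
    - [0, 0, 0, 0.019, 1]
    - [0, 0, 0, 0.019, 1]
    - [0, 0, 0, 0.019, 1]
    - [0, 0, 0, 0.019, 1]
    - [0, 0, 0, 0.019, 1]
    - [0, 0, 0, 0.019, 1]
    - [0, 0, 0, 0.019, 1]
    - [0, 0, 0, 0.019, 1]
    - [0, 0, 0, 0.019, 1]
    - [0, 0, 0, 0.019, 1]
    - [0, 0, 0, 0.019, 1]

```text
t: 11.18
position: [0.559, -0.0737, 0.1927]
ee_rot: [[-0.994, 0.109, -0.022], [0.109, 0.994, -0.001], [0.022, -0.003, -1.0]]
ft_force: [0.5, 0.2, 0.0]
finger_gap: -0.002
grip_force: 0.0
```

servo_tool:
  steps:
    - [0, 0, 0, 0.019, 1]
    - [0, 0, 0, 0.019, 1]
    - [0, 0, 0, 0.019, 1]
    - [0, 0, 0, 0.019, 1]
    - [0, 0, 0, 0.019, 1]
    - [0, 0, 0, 0.019, 1]
    - [0, 0, 0, 0.019, 1]
    - [0, 0, 0, 0.019, 1]
    - [0, 0, 0, 0.019, 1]
    - [0, 0, 0, 0.019, 1]
    - [0, 0, 0, 0.019, 1]
    - [0, 0, 0, 0.019, 1]

```text
t: 12.18
position: [0.5591, -0.0737, 0.1928]
ee_rot: [[-0.029, 0.999, -0.022], [1.0, 0.029, -0.001], [-0.001, -0.022, -1.0]]
ft_force: [-0.9, 0.3, -0.4]
finger_gap: 0.0
grip_force: 0.0
```

Run:
```python
from h import *
s=read_state();print(s["t"],s["position"].round(4),mach(s["position"]),s["joint_positions"].round(2),s["ee_rot"].round(3),"turn err deg",np.degrees(np.arctan2(s["ee_rot"][1,0],s["ee_rot"][0,0])-(yaw+np.pi/2)))
```

```text
12.1833 [ 0.5591 -0.0737  0.1928] [0.04313152 0.00023944] [ 0.01  0.35  0.08  1.78 -0.03  1.04  0.13] [[-0.029  0.999 -0.022]
 [ 1.     0.029 -0.001]
 [-0.001 -0.022 -1.   ]] turn err deg -0.10316386311807209
```

servo_tool:
  steps:
    - [0.75, 0, 0, 0, 1]
    - [0.75, 0, 0, 0, 1]
    - [0.75, -0.5, 0, 0, 1]
    - [0, -0.5, 0, 0, 1]
    - [0, -0.5, 0, 0, 1]
    - [0, -0.6, 0, 0, 1]
    - [0, 0, 0.6, 0, 1]
    - [0, 0, 0.6, 0, 1]
    - [0, 0, 0.6, 0, 1]
    - [0, 0, 0.6, 0, 1]
    - [0, 0, 0, 0, 1]

```text
t: 13.1
position: [0.5127, -0.0313, 0.144]
ee_rot: [[-0.035, 0.999, -0.025], [0.999, 0.035, -0.002], [-0.001, -0.025, -1.0]]
ft_force: [-0.6, 0.7, -1.1]
finger_gap: 0.001
grip_force: 0.0
```

Run:
```python
from h import *
s,im,w=look("p5");wk(s,w)
cv2.imwrite("pics/p5c.png",cv2.resize(w[60:360,170:470],(600,600),interpolation=cv2.INTER_CUBIC)[:,:,::-1])
```

```text
t 13.1 tcp [ 0.5127 -0.0313  0.144 ] mach [-0.0019  0.044 ] F [-0.6  0.7 -1.1]
circle 401.5 254.5 44.400001525878906 knob [ 0.5485 -0.007   0.1485] mach [0.0346 0.0672] shaft [0.0223 0.0433]
```

View pics/p5c.png

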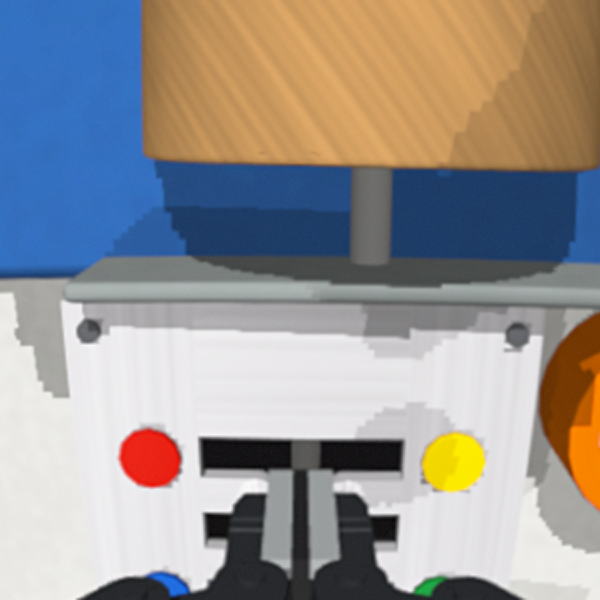

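The fingertips are now on the +y side, with red at (150,458) and yellow at (453,461) in the crop and the cross channel beneath. The knob is hidden behind the fingers. Pushing −y gently.

servo_tool:
  steps:
    - [-0.2, 0, 0, 0, 1]
    - [-0.2, 0, 0, 0, 1]
    - [-0.2, 0, 0, 0, 1]
    - [-0.2, 0, 0, 0, 1]
    - [-0.2, 0, 0, 0, 1]
    - [-0.2, 0, 0, 0, 1]
    - [-0.2, 0, 0, 0, 1]
    - [-0.2, 0, 0, 0, 1]
    - [0, 0, 0, 0, 1]

```text
t: 13.95
position: [0.515, -0.0634, 0.1458]
ee_rot: [[-0.035, 0.999, -0.022], [0.999, 0.035, -0.002], [-0.001, -0.022, -1.0]]
ft_force: [0.4, 1.1, 0.3]
finger_gap: -0.003
grip_force: 0.7
```

servo_tool:
  steps:
    - [-0.2, 0, 0.05, 0, 1]
    - [-0.2, 0, 0.05, 0, 1]
    - [-0.2, 0, 0.05, 0, 1]
    - [-0.2, 0, 0.05, 0, 1]
    - [0, 0, 0, 0, 1]

```text
t: 14.37
position: [0.5153, -0.0796, 0.1415]
ee_rot: [[-0.035, 0.999, -0.023], [0.999, 0.035, -0.002], [-0.001, -0.023, -1.0]]
ft_force: [-0.1, 1.3, 0.6]
finger_gap: -0.001
grip_force: 0.6
```

Run:
```python
from h import *
s,im,w=look("p6")
S=read_camera("scene");cv2.imwrite("pics/s6.png",S[:,:,::-1])
c=dark(S,(255,215,325,262),75);print(c)
```

```text
t 14.3667 tcp [ 0.5153 -0.0796  0.1415] mach [-0.0008 -0.0043] F [-0.1  1.3  0.6]
[(33, 0, 9, 15, 129, np.float64(292.1), np.float64(221.8)), (10, 3, 20, 23, 313, np.float64(274.5), np.float64(227.6))]
```

servo_tool:
  steps:
    - [-0.2, 0, 0.05, 0, 1]
    - [-0.2, 0, 0.05, 0, 1]
    - [-0.15, 0, 0, 0, 1]
    - [0, 0, 0, 0, 1]
    - [0, 0, 0, 0, 1]

```text
t: 14.93
position: [0.5158, -0.0898, 0.1397]
ee_rot: [[-0.036, 0.999, -0.023], [0.999, 0.036, -0.001], [-0.001, -0.023, -1.0]]
ft_force: [0.5, 1.2, 0.3]
finger_gap: -0.003
grip_force: 0.2
```

Run:
```python
from h import *
print(knob("scene",(274.5,227.6)))
s,im,w=look("p7")
S=read_camera("scene");cv2.imwrite("pics/s7.png",S[:,:,::-1])
for c in dark(S,(248,215,325,265),75): print(c,knob("scene",c[5:]))
```

```text
(array([ 0.52488175, -0.10609761,  0.1646586 ]), array([ 0.00796552, -0.03111112]))
t 14.9333 tcp [ 0.5158 -0.0898  0.1397] mach [-0.0007 -0.0145] F [0.5 1.2 0.3]
(31, 0, 11, 17, 144, np.float64(284.7), np.float64(222.8)) (array([ 0.5179714 , -0.09022173,  0.16726674]), array([ 0.00155358, -0.01502748]))
(10, 5, 20, 22, 299, np.float64(267.4), np.float64(229.4)) (array([ 0.52371011, -0.1167636 ,  0.16217457]), array([ 0.00646186, -0.04173539]))
```

servo_tool:
  steps:
    - [-0.1, 0, 0, 0, 1]
    - [-0.1, 0, 0, 0, 1]
    - [0, 0, 0, 0, 1]

```text
t: 15.33
position: [0.5159, -0.0938, 0.1398]
ee_rot: [[-0.036, 0.999, -0.022], [0.999, 0.036, -0.001], [-0.001, -0.022, -1.0]]
ft_force: [0.5, 2.5, -1.5]
finger_gap: 0.001
grip_force: 0.9
```

Run:
```python
from h import *
s,im,w=look("p8")
S=read_camera("scene");cv2.imwrite("pics/s8.png",S[:,:,::-1])
for c in dark(S,(248,215,325,265),75): print(c,knob("scene",c[5:]))
```

```text
t 15.3333 tcp [ 0.5159 -0.0938  0.1398] mach [-0.0006 -0.0186] F [ 0.5  2.5 -1.5]
(28, 0, 12, 18, 153, np.float64(282.2), np.float64(222.8)) (array([ 0.51648792, -0.09388394,  0.16688217]), array([-4.33877772e-05, -1.86416561e-02]))
(8, 6, 19, 22, 310, np.float64(265.3), np.float64(230.5)) (array([ 0.52463819, -0.12000304,  0.16119008]), array([ 0.00728849, -0.04500219]))
```

The knob is at machine y ≈ −45 mm, aligned with the green column. I'll back off, raise and turn for the +x push from the near side.

servo_tool:
  steps:
    - [0.4, 0, 0, 0, 1]
    - [0.4, 0, 0, 0, 1]
    - [0, 0, -0.8, 0, 1]
    - [0, 0, -0.8, 0, 1]
    - [0, 0, -0.8, 0, 1]
    - [0, 0, 0, 0, 1]

```text
t: 15.98
position: [0.5178, -0.0767, 0.1906]
ee_rot: [[-0.037, 0.999, -0.018], [0.999, 0.037, -0.002], [-0.001, -0.018, -1.0]]
ft_force: [0.8, -1.0, 0.6]
finger_gap: 0.004
grip_force: 0.0
```

servo_tool:
  steps:
    - [0, 0, 0, 0.0192, 1]
    - [0, 0, 0, 0.0192, 1]
    - [0, 0, 0, 0.0192, 1]
    - [0, 0, 0, 0.0192, 1]
    - [0, 0, 0, 0.0192, 1]
    - [0, 0, 0, 0.0192, 1]
    - [0, 0, 0, 0.0192, 1]
    - [0, 0, 0, 0.0192, 1]
    - [0, 0, 0, 0.0192, 1]
    - [0, 0, 0, 0.0192, 1]
    - [0, 0, 0, 0.0192, 1]
    - [0, 0, 0, 0.0192, 1]

```text
t: 16.98
position: [0.5164, -0.0767, 0.1874]
ee_rot: [[0.988, 0.153, -0.023], [0.153, -0.988, -0.001], [-0.023, -0.002, -1.0]]
ft_force: [-0.2, -0.4, -0.2]
finger_gap: -0.001
grip_force: 0.0
```

servo_tool:
  steps:
    - [0, 0, 0, 0.0192, 1]
    - [-0.6, 0, 0, 0, 1]
    - [-0.6, 0, 0, 0, 1]
    - [-0.6, 0, 0, 0, 1]
    - [-0.7, 0, 0, 0, 1]
    - [0, 0.7, 0, 0, 1]
    - [0, 0.7, 0, 0, 1]
    - [0, 0.6, 0, 0, 1]
    - [0, 0, 0, 0, 1]
    - [0, 0, 0, 0, 1]

```text
t: 17.82
position: [0.4679, -0.119, 0.1886]
ee_rot: [[0.999, 0.038, -0.023], [0.038, -0.999, -0.001], [-0.023, 0.001, -1.0]]
ft_force: [-0.4, -0.4, 0.2]
finger_gap: -0.001
grip_force: 0.0
```

Run:
```python
from h import *
s,im,w=look("p9")
print(s["ee_rot"].round(3),s["joint_positions"].round(2),"turn err deg",np.degrees(np.arctan2(s["ee_rot"][1,0],s["ee_rot"][0,0])-yaw))
wk(s,w);wm(s,w)
cv2.imwrite("pics/p9c.png",cv2.resize(w[60:360,170:470],(600,600),interpolation=cv2.INTER_CUBIC)[:,:,::-1])
```

```text
t 17.8167 tcp [ 0.4679 -0.119   0.1886] mach [-0.0493 -0.0422] F [-0.4 -0.4  0.2]
[[ 0.999  0.038 -0.023]
 [ 0.038 -0.999 -0.001]
 [-0.023  0.001 -1.   ]] [-0.14  0.22  0.37  1.98 -0.09  0.98 -1.26] turn err deg 0.39459162702438516
circle 325.5 184.5 32.099998474121094 knob [ 0.5171 -0.1206  0.1613] mach [-0.0003 -0.0454] shaft [-0.0002 -0.0268]
green 649 [295.   99.4] [ 0.044  -0.0265]
yellow 633 [215.7 102.3] [0.0441 0.0254]
red 530 [222.5 235.5] [-0.0476  0.0255]
blue 763 [189.4 283.8] [-0.0862  0.0554]
```

View pics/p9c.png

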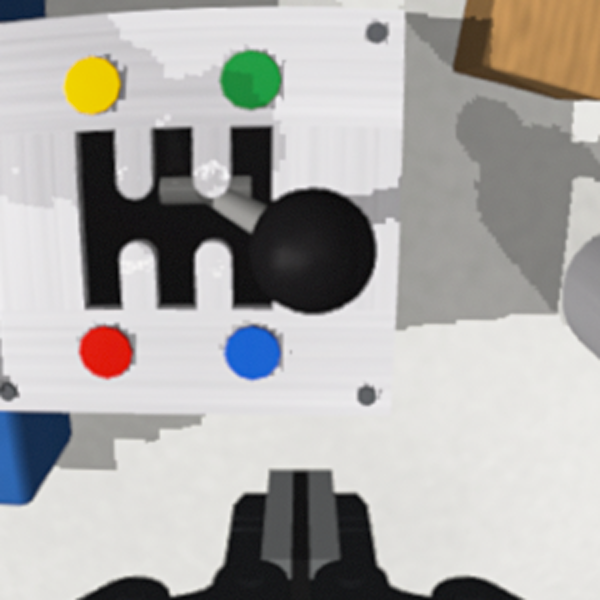

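The shaft is in the green column at the cross channel (knob (313,250), green (251,79), fingers at (300,475) in the crop). Going down and pushing +x.

servo_tool:
  steps:
    - [0, 0.15, 0.6, 0, 1]
    - [0, 0, 0.65, 0, 1]
    - [0, 0, 0.65, 0, 1]
    - [0, 0, 0.65, 0, 1]
    - [0, 0, 0, 0, 1]
    - [0.2, 0, 0, 0, 1]
    - [0.2, 0, 0, 0, 1]
    - [0.2, 0, 0, 0, 1]
    - [0.2, 0, 0, 0, 1]
    - [0.2, 0, 0, 0, 1]
    - [0, 0, 0, 0, 1]

```text
t: 18.83
position: [0.488, -0.1216, 0.1377]
ee_rot: [[0.999, 0.039, -0.022], [0.039, -0.999, -0.002], [-0.022, 0.001, -1.0]]
ft_force: [0.6, 0.4, -0.5]
finger_gap: -0.004
grip_force: 0.0
```

servo_tool:
  steps:
    - [0.2, 0, 0, 0, 1]
    - [0.2, 0, 0, 0, 1]
    - [0.2, 0, 0, 0, 1]
    - [0.2, 0, 0, 0, 1]
    - [0.2, 0, 0, 0, 1]
    - [0, 0, 0, 0, 1]

```text
t: 19.33
position: [0.5077, -0.1208, 0.137]
ee_rot: [[0.999, 0.039, -0.022], [0.039, -0.999, -0.002], [-0.022, 0.001, -1.0]]
ft_force: [-1.1, 0.2, 0.6]
finger_gap: -0.001
grip_force: 0.7
```

Run:
```python
from h import *
s,im,w=look("p10");wk(s,w);wm(s,w)
```

```text
t 19.3333 tcp [ 0.5077 -0.1208  0.137 ] mach [-0.0096 -0.0453] F [-1.1  0.2  0.6]
circle 317.5 266.5 41.099998474121094 knob [ 0.5346 -0.1196  0.1604] mach [ 0.0172 -0.0449] shaft [ 0.0102 -0.0266]
green 1021 [281.7 172.1] [ 0.0446 -0.026 ]
yellow 698 [190.  174.1] [0.0446 0.0238]
red 504 [203.3 320.1] [-0.0454  0.0259]
blue 397 [273.1 124.1] [ 0.0695 -0.0219]
```

servo_tool:
  steps:
    - [0.2, 0, 0, 0, 1]
    - [0.2, 0, 0, 0, 1]
    - [0.2, 0, 0, 0, 1]
    - [0.2, 0, 0, 0, 1]
    - [0.2, 0, 0, 0, 1]
    - [0.1, 0, 0, 0, 1]
    - [0, 0, 0, 0, 1]

```text
t: 20.02
position: [0.5294, -0.12, 0.1364]
ee_rot: [[0.999, 0.039, -0.022], [0.039, -0.999, -0.002], [-0.022, 0.001, -1.0]]
ft_force: [-2.3, 0.5, -0.6]
finger_gap: -0.002
grip_force: 0.7
```

servo_tool:
  steps:
    - [0.1, 0, 0, 0, 1]
    - [0.1, 0, 0, 0, 1]
    - [0, 0, 0, 0, 1]

```text
t: 20.27
position: [0.5319, -0.12, 0.1361]
ee_rot: [[0.999, 0.038, -0.025], [0.038, -0.999, -0.001], [-0.025, 0.0, -1.0]]
ft_force: [-9.6, -0.1, 1.4]
finger_gap: 0.001
grip_force: 4.7
```

Run:
```python
from h import *
s,im,w=look("p11");wk(s,w)
```

```text
t 20.2667 tcp [ 0.5319 -0.12    0.1361] mach [ 0.0146 -0.0452] F [-9.6 -0.1  1.4]
circle 319.5 263.5 38.79999923706055 knob [ 0.5584 -0.1195  0.1555] mach [ 0.041  -0.0456] shaft [ 0.0252 -0.0279]
```

The force rose to 9.6 N, so the lever is against the end wall. I'll back off, raise, and move toward the robot to clear the view.

servo_tool:
  steps:
    - [-0.4, 0, 0, 0, 1]
    - [-0.8, 0, 0, 0, 1]
    - [-0.5, 0, -0.8, 0, 1]
    - [-0.5, 0, -0.9, 0, 1]
    - [-0.5, 0, -0.9, 0, 1]
    - [-0.7, 0, -0.9, 0, 1]
    - [-0.7, 0, 0, 0, 1]
    - [0, 0, 0, 0, 1]
    - [0, 0, 0, 0, 1]

```text
t: 21.12
position: [0.4526, -0.1229, 0.2088]
ee_rot: [[0.999, 0.038, -0.02], [0.038, -0.999, -0.001], [-0.02, 0.0, -1.0]]
ft_force: [0.2, -0.3, 0.1]
finger_gap: 0.001
grip_force: 0.0
```

Run:
```python
from h import *
s,im,w=look("p12");wk(s,w);wm(s,w)
S=read_camera("scene")
for c in dark(S,(248,215,325,270),75): print(c,knob("scene",c[5:]))
cv2.imwrite("pics/p12c.png",cv2.resize(w[0:300,120:520],(800,600),interpolation=cv2.INTER_CUBIC)[:,:,::-1])
```

```text
t 21.1167 tcp [ 0.4526 -0.1229  0.2088] mach [-0.0648 -0.0456] F [ 0.2 -0.3  0.1]
circle 256.5 168.5 44.400001525878906 knob [ 0.5068 -0.0874  0.1673] mach [-0.0096 -0.0118] shaft [-0.0054 -0.0067]
green 291 [286.   79.8] [ 0.0435 -0.0223]
yellow 544 [217.8  82.3] [0.0439 0.026 ]
red 478 [222.6 207.7] [-0.048  0.026]
blue 894 [190.1 257.9] [-0.0886  0.0565]
(10, 23, 20, 22, 305, np.float64(267.5), np.float64(248.1)) (array([ 0.56336507, -0.11926391,  0.15395277]), array([ 0.04601957, -0.045471  ]))
```

View pics/p12c.png

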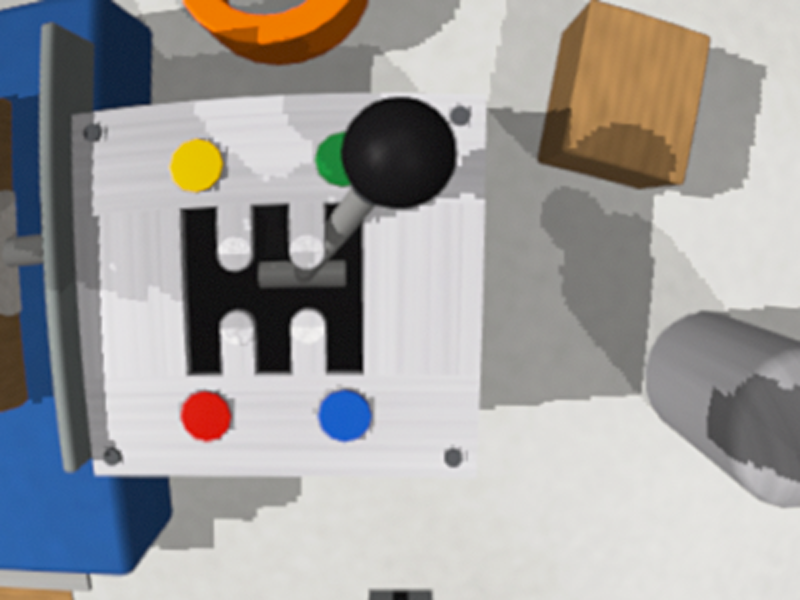

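The crop shows the knob at (399,152) over the green dot, with the shaft at the end of the green column, bystanders undisturbed and the hand clear. Both views put the shaft about 26 mm along the slot, which is home. Handing in.

```bash
python3 -c "
from rig import *
print(sign_off())"
```

```text
the job is handed in; nothing more can be done
None
```

The lever is fully home in the green slot, pushed with closed fingertips only, the bystanders weren't touched, the hand is clear, and the job is handed in at about 21 s (no verdict was returned).

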